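Start a batch in the yoghurt maker with the lid that fits

ROBOT

A 6-joint arm with a two-finger parallel gripper is mounted at the origin on a cart in front of the work surface, level with it; the furniture and walls round the work are solid. World frame = base frame: x ahead of the robot, y to its left, z up, the work surface at z = 0. Lengths are in mm, angles in rad, forces in N, time in s.
With the tool pointing down it reaches from about 325 to 775 mm from the base axis. Payload 9.3 kg.
Tool frame: the origin (TCP) lies at the centre of the arm's flange, where the gripper is bolted on; the fingertips stand 173 mm ahead of it and the grasp point (between the pads) lies 155 mm ahead of it; z points along the fingers, y is the line along which they close (so a half turn about z gives the same grasp; the last joint's range is limited). The gripper opens to 85 mm and grips with 20 to 120 N. Pads are 22 mm wide; open, the fingers measure 114 mm over their backs; the gripper's body (76 mm by 85 mm) begins 54 mm behind the grasp point. The pads swing forward as they close: fully open they stand 13 mm farther back than shut.
Start: joints at [1.021, 0.259, 0.021, 1.334, 0, 1.418], TCP at [212.559, 507.263, 404.679] pointing down, gripper open.
Joint ranges: [-3.04, 3.04], [-0.91, 1.82], [-1.04, 1.36], [-1.92, 1.95], [-1.52, 1.45], [-3.14, 3.14]. Speed limits (rad/s): [2.22, 2.22, 2.79, 3.14, 3.14, 3.14].

INTERFACE

Orientations are given as a unit quaternion [w, x, y, z].
In Python, from rig import bot gives the robot as it stands. The module is installed in compiled form; this text tells all that it offers.
- The arm moves only by the tool step_arm, never from a script. Its argument "deltas" is text: rows parted by semicolons, each of 5 numbers parted by spaces: the shift along the tool's x, y, z in mm, then the turn about the tool's z in degrees, then the finger opening in mm, from 0 to 85.4. In form: x y z roll claw; .... A call has 1 to 12 rows; each row shifts and turns the commanded pose from where the row before left it, along the tool's axes as they then stand; what a row does not reach is not made up. A row lasts 1/10 s, in which the tool goes at most 50 mm and 8.59 degrees, less where a joint would pass 70% of its speed; a pose out of reach is approached as far as the arm can. A call with a gripper value outside its range is refused whole. The fingers move at their own pace and stop on an object; the grip force is fixed at half the most. Time passes only in rows, so rows that do not move let the fingers close. It gives the time, the measured TCP pose, the force, the opening and the grip force at its end, in the units of the state.
- bot.state(): the state, without advancing time (a new reading comes with each control period).
- bot.grab_frame(name): name is "side" or "top"; returns a dict with "image" (384x512x3 uint8, blue, green, red), "depth" (384x512 float32, mm along the optical axis (not along the pixel's ray), 0 where there is no reading), "fx", "fy", "cx", "cy" (pixels), "k1" (the pictures are not rectified: a ray, as slopes to the right and down, at radius r is drawn at 1 + k1 r^2 times it, then the intrinsics apply), "world_from_camera" (4x4, takes a point from camera to world coordinates). Camera axes: x right, y up, looking along -z (the intrinsics and any distortion apply to the point x, -y, -z); pixel columns grow to the right and rows downward; lengths in mm; the calibration is good to about 2 mm. A picture is of the moment at which its call begins.
- bot.sign_off(): hands the job in; it is judged then, once.
Trained networks look in a picture, given as the dict that the camera call returned (one of the last four; its "shot" number tells which), for a name from the list of things; names that differ only in an ending like _2 or _b are one class to them, and where a whole thing is asked for, a point or a joint stands for the part that bears it (a point fixed in the world has none). Each returns a list of dicts, best first, with "score" (0 to 1); they miss things now and then, are a little off and sometimes report something else, mostly with a low value. They report only what shows in the picture. A call takes as long as a camera call.
- bot.regions_of(target, picture): "mask" (384x512 bool, what is visible of it) and "xy" ([column, row] in pixels, amid what is visible of it).
The state is a dict: "t": time; "joints": joint angles; "joint_vel": joint speeds; "tau": joint torques, N m; "position": TCP position; "eef_rot": TCP orientation; "force": force on the tool from outside, world axes, zero at the start; "ft_torque": the same for the moment, N m; "gripper_width": finger opening in mm; "finger_force": force on a finger pad.
Only numpy, scipy, OpenCV 4.12 (cv2) and the standard library are available. Lean on these libraries where they do the work, as an engineer would, in place of code of your own. Each camera call takes 0.05 s, during which the arm holds its last target. There are 200 camera calls.

TASK

Set up a batch of yoghurt: stand every filled jar upright in the tub of the yoghurt maker, then find by trying which of the three look-alike lids fits today's tub and press it fully home, so that both end catches snap over its edge; tidy the other two away right way up on the worktop, one stacked squarely on top of the other. With the lid on and the programme lever in the notch marked with three dots, press the power key, then the timer key, then the start key, one at a time, and do not disturb the tumbler, the egg timer and the small tin behind.

Things in the scene. Friction and masses are not known exactly. Their poses are not given: they have to be found in the camera images.
- maker: the yoghurt maker, fixed: white, 167 mm deep (its x), 220 mm wide (its y); origin under its middle on the worktop, x to its back, z up. In front the console, 59 mm deep, top 44 mm high, with three keys and the lever; behind it the open heavy metal tub, in a shell 30 mm high
- well (a point): the middle of the tub's flat floor, 14 mm above the worktop, 33 mm behind the maker's middle, axes as the maker's. The tub is long in y, with upright 3 mm walls; its size differs from start to start, at least 65 mm (x) by 151 mm (y) inside. On its floor a frame 6 mm high keeps the jars in a lane 44 mm (x) by 130 mm (y): three stand in a row along y, 42 to 44 mm apart
- rim (a point): the middle of the tub's mouth, level with its rim, 32 mm above the floor. A lid that is home sits centred here, long side along y, either end round, its lower edge 8 mm below and its centre 29.5 mm above this point. The lids' grooves differ by 5 mm or more from each other; only one fits today's tub, known only by trying (2 mm play each side); a wrong one stays 4 mm or more too high, or askew
- catch_left_nose (a point): nose of the left catch (another at the right), 26 mm wide, at the end of the tub, its top 49 mm above the tub's floor. The two overlap the lid's flange by 2 mm, spring aside when the lid is pushed down with about 10 N and snap over it; a lid let go without a push rests on them about 14 mm too high. A lid that is pulled up comes free again
- lid_a_mid (a point): one of three grey lids, alike outside: 92 mm (own x) by 189 mm (own y), 75 mm high. Flange 8 to 13 mm above the lower edge; hollow dome, 51 by 137 mm, up to 49 mm; on it a solid black handle bar, 14 mm wide (x), 60 mm long (y), from 49 to 75 mm, to pinch across. An 8 mm deep groove under the flange takes the tub's wall. Stacked squarely over another lid's dome it rests 41 mm higher. This point: its centre, 37.5 mm above the lower edge. 0.16 kg
- lid_b_mid (a point): one of three grey lids, alike outside: 92 mm (own x) by 189 mm (own y), 75 mm high. Flange 8 to 13 mm above the lower edge; hollow dome, 51 by 137 mm, up to 49 mm; on it a solid black handle bar, 14 mm wide (x), 60 mm long (y), from 49 to 75 mm, to pinch across. An 8 mm deep groove under the flange takes the tub's wall. Stacked squarely over another lid's dome it rests 41 mm higher. This point: its centre, 37.5 mm above the lower edge. 0.16 kg
- lid_c_mid (a point): one of three grey lids, alike outside: 92 mm (own x) by 189 mm (own y), 75 mm high. Flange 8 to 13 mm above the lower edge; hollow dome, 51 by 137 mm, up to 49 mm; on it a solid black handle bar, 14 mm wide (x), 60 mm long (y), from 49 to 75 mm, to pinch across. An 8 mm deep groove under the flange takes the tub's wall. Stacked squarely over another lid's dome it rests 41 mm higher. This point: its centre, 37.5 mm above the lower edge. 0.16 kg
- jar_0_mid (a point): a filled, closed, upright yoghurt jar: 40 mm across, 66 mm high, white with a black cap. This point: its centre, 33 mm above its foot. About 0.11 kg. Two or three jars are there; absent ones are None
- jar_1_mid (a point): a filled, closed, upright yoghurt jar: 40 mm across, 66 mm high, white with a black cap. This point: its centre, 33 mm above its foot. About 0.11 kg. Two or three jars are there; absent ones are None
- jar_2_mid (a point): a filled, closed, upright yoghurt jar: 40 mm across, 66 mm high, white with a black cap. This point: its centre, 33 mm above its foot. About 0.11 kg. Two or three jars are there; absent ones are None
- selector (a joint): programme lever at the right end of the console, angle in rad; four notches at 0, 0.35, 0.70 and 1.05, marked on the console with one, two, three and four dots from left to right; three dots is 0.70. A spring draws it into the nearest notch; about 5 N at the tip from notch to notch. It starts in the first or second notch
- selector_tip (a point): the middle of the lever's black grip (14 x 14 mm, 26 mm long), 50 mm above the pivot. The pivot lies in the maker's frame at x = -50, y = -78, z = 40 mm; the lever swings sideways, its tip at angle q lies at y = -78 + 50 sin(0.525 - q), z = 40 + 50 cos(0.525 - q) mm
- key_power_top (a point): round black spring key, 24 mm across, on the console, the left one of three; in front of it the power (broken ring) sign. This point: the middle of its top. Pressed straight down it goes in 5 mm at about 4.5 N and springs back; a press counts beyond 3.5 mm
- key_timer_top (a point): round black spring key, 24 mm across, on the console, the middle one of three, 40 mm right of the power key; in front of it the clock sign. This point: the middle of its top. Pressed straight down it goes in 5 mm at about 4.5 N and springs back; a press counts beyond 3.5 mm
- key_start_top (a point): round black spring key, 24 mm across, on the console, the right one of three, 40 mm right of the timer key; in front of it the start (arrow) sign. This point: the middle of its top. Pressed straight down it goes in 5 mm at about 4.5 N and springs back; a press counts beyond 3.5 mm
- key_power (a joint): travel of the power key in m, 0 up, 0.005 fully down
- key_timer (a joint): travel of the timer key in m, 0 up, 0.005 fully down
- key_start (a joint): travel of the start key in m, 0 up, 0.005 fully down
- tumbler: glass tumbler, 79 mm across, 90 mm high, behind the work; leave alone. Origin under its middle
- egg_timer: round kitchen timer, 62 mm across, 40 mm high, behind the work; leave alone. Origin under its middle
- tin_small: small food tin, 57 mm across, 72 mm high, behind the work; leave alone. Origin under its middle

How it is judged (in metres and radians):
On the way, in this order (a step that is already met when the one before it is completed fails the run):
1. every jar stands in the tub and a lid is snapped home over them (z of jar_0_mid in the frame of well between 0.026 and 0.037 m and angle between each of jar_0_mid, jar_1_mid, jar_2_mid's own z axis and vertical below 0.15 rad and x of jar_0_mid in the frame of well between -0.02 and 0.02 m and y of jar_0_mid in the frame of well between -0.066 and 0.066 m and z of jar_1_mid in the frame of well between 0.026 and 0.037 m and x of jar_1_mid in the frame of well between -0.02 and 0.02 m and y of jar_1_mid in the frame of well between -0.066 and 0.066 m and z of jar_2_mid in the frame of well between 0.026 and 0.037 m and x of jar_2_mid in the frame of well between -0.02 and 0.02 m and y of jar_2_mid in the frame of well between -0.066 and 0.066 m and ((z of lid_a_mid in the frame of well below 0.064 m and horizontal distance between lid_a_mid and well below 0.005 m and angle between lid_a_mid's own z axis and vertical below 0.04 rad) or (z of lid_b_mid in the frame of well below 0.064 m and horizontal distance between lid_b_mid and well below 0.005 m and angle between lid_b_mid's own z axis and vertical below 0.04 rad) or (z of lid_c_mid in the frame of well below 0.064 m and horizontal distance between lid_c_mid and well below 0.005 m and angle between lid_c_mid's own z axis and vertical below 0.04 rad))), for 0.2 s.
2. the power key is pressed, with the lid home and the lever in the three-dot notch (all of step 1 and value of joint selector between 0.58 and 0.82 rad and value of joint key_power above 0.0035 m), for 0.05 s.
3. then the timer key is pressed (all of step 1 and value of joint selector between 0.58 and 0.82 rad and value of joint key_timer above 0.0035 m), for 0.05 s.
4. then the start key is pressed (all of step 1 and value of joint selector between 0.58 and 0.82 rad and value of joint key_start above 0.0035 m), for 0.05 s.
At the end, for the whole second after the job is handed in: Jars in the tub (4 mm, 0.15 rad); one lid home (depth 2.5 mm, centre 5 mm, tilt 0.04 rad); the others at rest, stacked: one flat on the worktop (5.5 mm, 0.06 rad), one on it (36 to 45 mm higher, up to 20 mm off); lever within 0.12 rad of 0.70; all keys up (z of jar_0_mid in the frame of well between 0.026 and 0.037 m and angle between each of jar_0_mid, jar_1_mid, jar_2_mid's own z axis and vertical below 0.15 rad and x of jar_0_mid in the frame of well between -0.02 and 0.02 m and y of jar_0_mid in the frame of well between -0.066 and 0.066 m and z of jar_1_mid in the frame of well between 0.026 and 0.037 m and x of jar_1_mid in the frame of well between -0.02 and 0.02 m and y of jar_1_mid in the frame of well between -0.066 and 0.066 m and z of jar_2_mid in the frame of well between 0.026 and 0.037 m and x of jar_2_mid in the frame of well between -0.02 and 0.02 m and y of jar_2_mid in the frame of well between -0.066 and 0.066 m and value of joint selector between 0.58 and 0.82 rad and ((z of lid_a_mid in the frame of well below 0.064 m and horizontal distance between lid_a_mid and well below 0.005 m and angle between lid_a_mid's own z axis and vertical below 0.04 rad and ((height (world z) of lid_c_mid below 0.043 m and angle between each of lid_c_mid, lid_b_mid's own z axis and vertical below 0.06 rad and z of lid_b_mid in the frame of lid_c_mid between 0.036 and 0.0455 m and horizontal distance between lid_b_mid and lid_c_mid below 0.02 m) or (height (world z) of lid_b_mid below 0.043 m and angle between each of lid_b_mid, lid_c_mid's own z axis and vertical below 0.06 rad and z of lid_c_mid in the frame of lid_b_mid between 0.036 and 0.0455 m and horizontal distance between lid_c_mid and lid_b_mid below 0.02 m))) or (z of lid_b_mid in the frame of well below 0.064 m and horizontal distance between lid_b_mid and well below 0.005 m and angle between lid_b_mid's own z axis and vertical below 0.04 rad and ((height (world z) of lid_c_mid below 0.043 m and angle between each of lid_c_mid, lid_a_mid's own z axis and vertical below 0.06 rad and z of lid_a_mid in the frame of lid_c_mid between 0.036 and 0.0455 m and horizontal distance between lid_a_mid and lid_c_mid below 0.02 m) or (height (world z) of lid_a_mid below 0.043 m and angle between each of lid_a_mid, lid_c_mid's own z axis and vertical below 0.06 rad and z of lid_c_mid in the frame of lid_a_mid between 0.036 and 0.0455 m and horizontal distance between lid_c_mid and lid_a_mid below 0.02 m))) or (z of lid_c_mid in the frame of well below 0.064 m and horizontal distance between lid_c_mid and well below 0.005 m and angle between lid_c_mid's own z axis and vertical below 0.04 rad and ((height (world z) of lid_b_mid below 0.043 m and angle between each of lid_b_mid, lid_a_mid's own z axis and vertical below 0.06 rad and z of lid_a_mid in the frame of lid_b_mid between 0.036 and 0.0455 m and horizontal distance between lid_a_mid and lid_b_mid below 0.02 m) or (height (world z) of lid_a_mid below 0.043 m and angle between each of lid_a_mid, lid_b_mid's own z axis and vertical below 0.06 rad and z of lid_b_mid in the frame of lid_a_mid between 0.036 and 0.0455 m and horizontal distance between lid_b_mid and lid_a_mid below 0.02 m)))) and value of joint each of key_power, key_timer, key_start below 0.0015 m and linear speed of each of lid_a, lid_b, lid_c below 0.02 m/s); the robot touches nothing.
It fails at once if two keys pressed at once (value of joint each of key_power, key_timer above 0.0035 m or value of joint each of key_timer, key_start above 0.0035 m or value of joint each of key_power, key_start above 0.0035 m).
It fails at once if tumbler, egg timer or tin moved by more than 30 mm (distance of any of tumbler, egg_timer, tin_small from where it was at the start of the episode above 0.03 m).
Of tub_a, tub_b, tub_c only 1 to 1 are there at a start; the rules pass over those that are not, and their reading is None.
Of jar_0, jar_1, jar_2 only 2 to 3 are there at a start; the rules pass over those that are not, and their reading is None.
At some moment in a run one of lid_a, lid_b, lid_c may be knocked a few centimetres aside while the robot is not near it.
Once in a run the grip may slacken for a moment while it holds something.
It also fails if it takes over 210 s, if anything falls off the work surface, if the arm or the gripper's body presses on something with over 40 N, if the wrist force passes 120 N, or if a joint passes its speed limit or range.

## Working session

There is one attempt and no reset: what is moved stays moved. The work goes in short steps, Python scripts to look and compute and a tool call to move; the robot and the scene stay as the last step left them, time stands still between calls to the robot, and variables do not carry over. Pictures are saved under pics/ and viewed, at most 14 in all, crops included, and the job is handed in when it is done.

Besides the shell and the picture viewer there is one more tool, called after ">>>" as name(argument=value, ...) on one line, values as JSON. step_arm: Moves the arm, as the interface text tells. Its arguments: {"type":"object","properties":{"deltas":{"type":"string"}},"required":["deltas"]}

```bash
mkdir -p pics
cat > h.py <<'E'
import numpy as np, cv2
from rig import bot
def pts(f):
    h,w=f["depth"].shape; v,u=np.mgrid[:h,:w].astype(float)
    xd=(u-f["cx"])/f["fx"]; yd=(v-f["cy"])/f["fy"]
    x,y=xd.copy(),yd.copy()
    for _ in range(8):
        s=1+f["k1"]*(x*x+y*y); x,y=xd/s,yd/s
    d=f["depth"]; P=np.stack([x*d,-y*d,-d,np.ones_like(d)],-1)
    W=P@np.array(f["world_from_camera"]).T
    W=W[...,:3]; W[d<=0]=np.nan; return W
def st():
    s=bot.state(); 
    for k in ("t","position","eef_rot","force","gripper_width","finger_force"): print(k,np.round(s[k],3))
E
python3 - <<'E'
from h import *
st(); 
for n in("side","top"):
    f=bot.grab_frame(n); cv2.imwrite(f"pics/{n}0.png",f["image"]); np.save(n+"0.npy",pts(f)); print(n,np.round(f["world_from_camera"],2).tolist(),f["fx"],f["k1"])
    W=pts(f)
    for t in("maker","lid_a_mid","jar_0_mid","selector_tip","selector","key_power_top","key_timer_top","key_start_top","tumbler","egg_timer","tin_small","well","catch_left_nose"):
        try:
            for r in bot.regions_of(t,f):
                m=r["mask"]; p=W[m]; print(t,round(r["score"],2),np.round(r["xy"]),m.sum(),np.round(np.nanmedian(p,0)),np.round(np.nanpercentile(p,[2,98],axis=0)).tolist())
        except Exception as e: print(t,e)
E
```

```text
t 0.0
position [212.518 507.229 404.033]
eef_rot [-0.     0.197  0.98  -0.001]
force [-0.068 -1.014  0.736]
gripper_width 85.368
finger_force 0.0
side [[0.33, 0.52, -0.79, -394.38], [-0.94, 0.16, -0.28, -495.43], [-0.02, 0.84, 0.55, 749.74], [0.0, 0.0, 0.0, 1.0]] 459.74724354748224 -0.16761767906150152
maker 0.6 [198. 208.] 2735 [440. -39.  42.] [[416.0, -131.0, 4.0], [561.0, 84.0, 78.0]]
lid_a_mid 0.73 [323. 232.] 1927 [ 456. -361.   16.] [[400.0, -397.0, 3.0], [574.0, -311.0, 74.0]]
jar_0_mid 0.6 [136. 190.] 332 [467. 172.  44.] [[458.0, 162.0, 3.0], [494.0, 195.0, 67.0]]
selector_tip 0.51 [219. 200.] 76 [443. -95.  83.] [[439.0, -100.0, 50.0], [449.0, -86.0, 99.0]]
key_power_top 0.59 [162. 194.] 61 [453.  63.  63.] [[444.0, 54.0, 55.0], [467.0, 75.0, 66.0]]
key_timer_top 0.49 [177. 198.] 31 [451.  26.  63.] [[445.0, 19.0, 58.0], [462.0, 35.0, 67.0]]
key_start_top 0.51 [195. 204.] 51 [452. -15.  63.] [[443.0, -24.0, 57.0], [463.0, -6.0, 66.0]]
egg_timer 0.62 [254. 169.] 277 [679. -97.  30.] [[667.0, -119.0, 6.0], [709.0, -69.0, 41.0]]
tin_small 0.94 [285. 166.] 549 [ 694. -204.   4
[... 1275 characters left out ...]
0, 59.0], [455.0, -84.0, 103.0]]
key_power_top 0.64 [181. 242.] 73 [460.  63.  66.] [[449.0, 53.0, 60.0], [470.0, 75.0, 69.0]]
key_start_top 0.54 [211. 243.] 49 [460. -16.  67.] [[450.0, -24.0, 63.0], [468.0, -8.0, 70.0]]
tumbler 0.91 [172. 135.] 903 [746.  94.  44.] [[698.0, 51.0, 10.0], [774.0, 126.0, 91.0]]
egg_timer 0.85 [245. 152.] 369 [698. -91.  39.] [[674.0, -117.0, 25.0], [725.0, -66.0, 43.0]]
egg_timer 0.56 [339. 228.] 2481 [ 494. -349.   17.] [[406.0, -400.0, 10.0], [588.0, -310.0, 76.0]]
tin_small 0.72 [282. 146.] 486 [ 710. -199.   70.] [[689.0, -227.0, 6.0], [742.0, -174.0, 75.0]]
catch_left_nose 0.53 [212. 239.] 3448 [471. -21.  45.] [[422.0, -129.0, 2.0], [585.0, 84.0, 69.0]]
```

```bash
python3 -c "
import cv2
for n in('top','side'):
    i=cv2.imread(f'pics/{n}0.png'); cv2.imwrite(f'pics/{n}0b.png',cv2.resize(i,(800,600),interpolation=cv2.INTER_CUBIC))"
```

```text
(no output)
```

View pics/top0b.png

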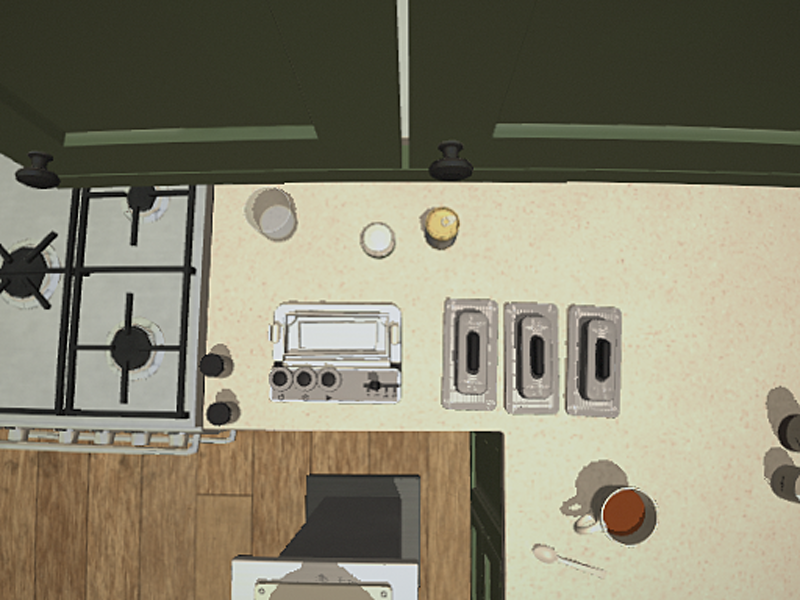

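View pics/side0b.png

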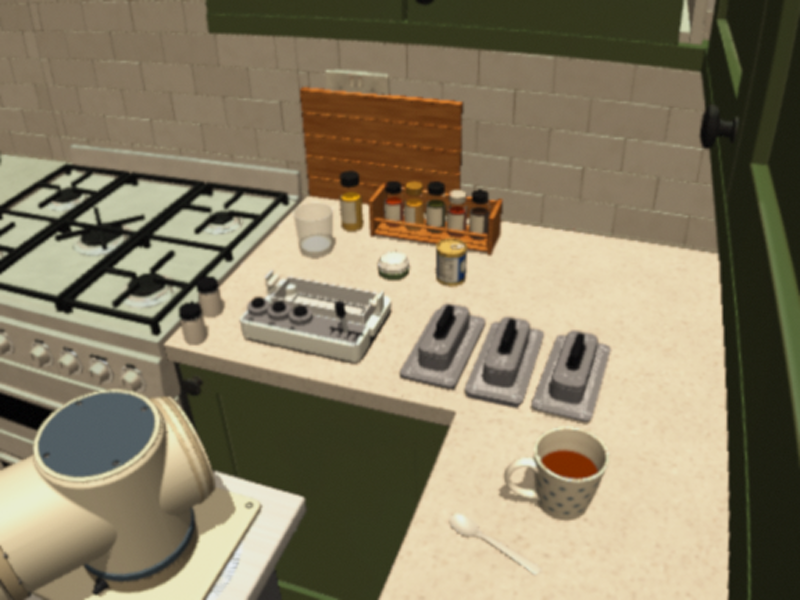

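The worktop holds two jars left of the maker (top view at about (212,364) and (218,413)), and the maker at (337,352). Three lids stand at (470,353), (533,357) and (597,358), with the tumbler, timer and tin behind. Now the precise geometry.

```bash
cat >> h.py <<'E'
def comps(W,box,z0,z1,minn=12):
    x0,x1,y0,y1=box
    m=((W[...,0]>x0)&(W[...,0]<x1)&(W[...,1]>y0)&(W[...,1]<y1)&(W[...,2]>z0)&(W[...,2]<z1))
    n,l=cv2.connectedComponents(m.astype(np.uint8),connectivity=8)
    out=[]
    for i in range(1,n):
        p=W[l==i]
        if len(p)>=minn:
            r=cv2.minAreaRect(p[:,:2].astype(np.float32)); out.append((len(p),np.round(r[0],1),np.round(r[1],1),round(r[2],1),np.round(np.median(p[:,2]),1)))
    return out
E
python3 - <<'E'
from h import *
for n in("top","side"):
    W=np.load(n+"0.npy"); print(n)
    print("jars/caps");  [print(*c) for c in comps(W,(340,560,110,260),60,80)]
    print("handles");  [print(*c) for c in comps(W,(380,620,-450,-150),66,85)]
    print("lids");  [print(*c) for c in comps(W,(380,620,-450,-150),8,100)]
    print("maker");  [print(*c) for c in comps(W,(380,620,-145,105),12,120)]
    print("keys+lever");  [print(*c) for c in comps(W,(380,620,-145,105),56,120)]
    print("table",np.nanmedian(W[(W[...,2]<12)&(W[...,0]>400)&(W[...,0]<650)&(abs(W[...,1])<400)],0))
    print("far",[c for c in comps(W,(200,620,-900,-500),20,200)])
W=np.load("top0.npy")
import sys
# maker height map
m=(W[...,0]>400)&(W[...,0]<600)&(W[...,1]>-140)&(W[...,1]<100)
v,u=np.where(m)
for r in range(v.min(),v.max()+1,2): print(r,int(np.nanmedian(W[r,180:250,0])),' '.join('%d'%z if z==z else '-' for z in W[r,u.min():u.max():3,2]))
print(np.round(W[230,u.min():u.max():3,1]))
E
```

```text
top
jars/caps
192 [481.3 179.3] [38.9 38.4] 52.8 66.9
184 [401.7 164.4] [32.9 37.9] 0.9 66.8
handles
136 [ 504.4 -248.6] [12.4 58. ] 89.1 75.8
144 [ 496.7 -356. ] [57.8 15.3] 0.9 74.8
lids
2443 [ 503.8 -249.6] [ 92.6 189.6] 87.9 16.4
2436 [ 496.1 -355.7] [ 93.  190.1] 88.9 17.1
1098 [ 494.2 -431.3] [ 38.2 187.6] 89.7 15.9
maker
5164 [504.5 -23. ] [217.9 167.9] 89.6 32.4
keys+lever
81 [534.2  76.1] [14.3 31.5] 89.8 61.3
71 [ 533.3 -123. ] [33.6 13. ] 0.3 61.7
453 [460.1  25.3] [ 35.7 116.4] 0.4 59.3
38 [450.3 -91.7] [ 9.8 15.6] 0.6 99.5
table [553.14199601 109.91125938   0.60788596]
far [(217, array([ 363.9, -804.3]), array([27.6, 65.2]), 83.6, np.float64(40.2)), (307, array([ 280.4, -789.4]), array([31.4, 59.6]), 78.1, np.float64(50.2)), (527, array([ 246.9, -516.3]), array([87.1, 32. ]), 0.1, np.float64(66.6))]
side
jars/caps
93 [477.4 180.2] [40.4 33.6] 29.7 64.9
117 [398.8 166.2] [38.9 35.2] 77.7 65.9
handles
93 [ 500.3 -249.8] [13.  60.3] 87.5 73.1
98 [ 491.8 -355.2] [13.8 61.7] 88.3 73.2
lids
1755 [ 499.6 -249.5] [ 92.8 195.2] 87.9 21.2
1853 [ 492.8 -354. ] [ 90.9 192.1] 89.4 16
[... 3439 characters left out ...]
6 46 47 44 47 47 44 44 46 44 45 44 45 0
255 427 0 47 39 44 45 45 45 45 45 45 44 46 43 47 44 47 48 44 44 48 45 46 46 42 45 45 45 46 44 5
257 422 1 4 40 43 42 47 44 45 46 45 43 46 42 43 41 38 45 43 45 45 45 45 43 45 43 44 45 42 1 0
259 415 0 1 -1 - 0 -1 0 3 0 2 0 0 0 1 1 -2 1 0 0 2 2 -1 0 6 1 4 0 0 0 0
261 410 0 1 1 2 0 -1 -1 0 2 1 0 -3 4 0 2 0 4 1 0 -1 0 2 1 0 3 2 0 0 2 1
263 405 1 0 -1 -1 3 2 1 0 0 0 0 1 0 2 0 1 1 2 3 1 0 -1 1 5 2 1 0 1 -2 1
265 399 0 2 0 2 0 0 0 4 0 0 2 0 0 2 2 1 0 0 2 -1 0 0 2 0 3 0 2 -1 0 -2
[ 101.   94.   78.   70.   61.   54.   46.   38.   29.   22.   14.    6.
   -0.   -8.  -16.  -25.  -32.  -40.  -49.  -56.  -64.  -73.  -80.  -88.
  -97. -105. -113. -121. -129.   nan]
```

```bash
cat > m1.py <<'E'
from h import *
def multi(n,k):
    F=[bot.grab_frame(n) for _ in range(k)]; D=np.stack([f["depth"] for f in F]).astype(float); D[D<=0]=np.nan
    f=F[0]; f["depth"]=np.nan_to_num(np.nanmedian(D,0)); return f
def edge_mid(a,w):  return np.round([np.median(a),a.min(),a.max(),len(a)],1)
if __name__=="__main__":
  for n in("top","side"):
    f=multi(n,4); W=pts(f); np.save(n+"1.npy",W); x,y,z=W[...,0],W[...,1],W[...,2]
    print(n)
    g=(abs(y+22)<60)
    for nm,m in(("rim back",g&(x>550)&(x<580)&(z>42)&(z<50)),("rim front",g&(x>485)&(x<515)&(z>42)&(z<50)),
      ("catchL",(x>500)&(x<560)&(y>55)&(y<110)&(z>55)),("catchR",(x>500)&(x<560)&(y<-100)&(y>-145)&(z>55)),
      ("kP",(x>435)&(x<490)&(y>43)&(y<83)&(z>64)),("kT",(x>435)&(x<490)&(y>5)&(y<43)&(z>64)),("kS",(x>435)&(x<490)&(y<5)&(y>-38)&(z>64)),
      ("lever",(x>430)&(x<470)&(y<-70)&(y>-115)&(z>92)),
      ("h1",(x>450)&(x<550)&(y<-220)&(y>-280)&(z>71)),("h2",(x>450)&(x<550)&(y<-325)&(y>-385)&(z>71)),("h3",(x>450)&(x<550)&(y<-430)&(y>-490)&(z>71)),
      ("shell back",(x>570)&(x<600)&(z>20)&(z<36)&(abs(y+22)<90)),("console front",(x>410)&(x<430)&(z>38)&(abs(y+22)<90))):
        p=W[m]
        if len(p): print(nm,len(p),"mean",np.round(p.mean(0),1),"min",np.round(p.min(0),1),"max",np.round(p.max(0),1))
    for nm,b in(("lid1",(380,620,-305,-195)),("lid2",(380,620,-405,-308)),("lid3",(380,620,-520,-405)),("jarA",(455,510,150,215)),("jarB",(375,430,135,200))):
        for c in comps(W,(*b[:2],b[2],b[3]),8 if nm[0]=='l' else 58,100): print(nm,*c)
E
python3 m1.py
```

```text
top
rim back 68 mean [567.8 -12.   46.8] min [566.6 -79.5  43.2] max [569.7  36.2  48.8]
rim front 61 mean [499.7 -11.7  47. ] min [498.9 -80.   45. ] max [501.7  37.1  49.1]
catchL 81 mean [534.4  76.   62.7] min [518.4  68.9  55.6] max [550.   82.6  70.8]
catchR 71 mean [ 532.5 -122.6   63.9] min [ 516.6 -129.5   57.9] max [ 550.  -116.4   72.6]
kP 62 mean [459.6  64.4  65.9] min [449.5  53.   64.4] max [469.7  76.1  68. ]
kT 65 mean [459.6  24.2  65.9] min [449.8  14.4  64.2] max [470.   35.2  68.1]
kS 59 mean [459.  -15.7  66.1] min [450.  -26.   64.3] max [470.2  -5.6  68.8]
lever 30 mean [450.3 -90.2  99.5] min [445.4 -96.3  95.9] max [455.2 -83.9 101.6]
h1 124 mean [ 503.1 -249.1   75.6] min [ 475.4 -255.    71. ] max [ 533.2 -242.1   78.3]
h2 130 mean [ 495.2 -355.5   75.5] min [ 467.8 -363.2   72.1] max [ 525.4 -349.5   78.7]
h3 105 mean [ 490.5 -461.9   75.3] min [ 462.4 -471.3   71. ] max [ 520.2 -456.6   78.3]
shell back 334 mean [581.1 -20.4  30.7] min [ 571.5 -110.1   20.1] max [588.4  67.   34. ]
console front 261 mean [425.5 -17.9  45.3] min [ 420.  -111.3   42.6] max
[... 827 characters left out ...]
 [463.9  -3.6  66.4]
lever 27 mean [444.8 -90.5  96.1] min [439.8 -96.1  92.1] max [451.  -83.3  99.2]
h1 74 mean [ 498.4 -249.8   73.6] min [ 471.9 -256.    71.1] max [ 530.2 -242.8   75.7]
h2 78 mean [ 491.6 -355.3   73.5] min [ 463.8 -361.5   71.1] max [ 521.8 -348.8   76.3]
h3 83 mean [ 485.5 -462.2   74.7] min [ 459.6 -469.    71.1] max [ 513.9 -454.8   77.3]
console front 316 mean [422.1 -25.9  42.4] min [ 415.8 -111.9   38. ] max [429.9  68.   46.3]
lid1 1764 [ 500.8 -249.5] [ 92.3 191.1] 87.8 21.7
lid2 1859 [ 493.1 -354. ] [ 90.9 189.9] 89.3 15.5
lid3 2046 [ 488.8 -462.5] [ 92.9 191. ] 86.4 15.1
jarA 105 [477.9 180.5] [38.5 34. ] 29.9 64.7
jarB 128 [399.  166.5] [37.4 35.9] 81.0 65.9
```

>>> step_arm(deltas="0 0 0 8.4 65; 0 0 0 8.4 65; 0 0 0 8.4 65; 0 0 0 8.4 65; 0 0 0 8.4 65; 0 0 0 8.4 65; 0 0 0 8.4 65; 0 0 0 8.4 65; 0 0 0 0 65")

```text
t: 2.7
position: [212.6, 507.3, 404.7]
eef_rot: [-0.0, 0.707, 0.707, 0.0]
force: [0.9, 0.5, 0.3]
gripper_width: 64.7
finger_force: 0.0
```

>>> step_arm(deltas="-33 27 0 0 65; -33 27 0 0 65; -33 27 0 0 65; -33 27 0 0 65; -33 27 0 0 65; -33 27 0 0 65; -33 27 0 0 65; -33 27 0 0 65; -33 27 0 0 65; -31 23 0 0 65; 0 0 0 0 65")

```text
t: 3.8
position: [481.4, 176.5, 404.3]
eef_rot: [0.0, 0.707, 0.708, -0.0]
force: [-0.2, -0.5, 0.3]
gripper_width: 64.6
finger_force: 0.0
```

>>> step_arm(deltas="3 -2 40 0 65; 0 0 45 0 65; 0 0 45 0 65; 0 0 40 0 65; 0 0 24 0 65; 0 0 0 0 65; 0 0 0 0 30; 0 0 0 0 30; 0 0 0 0 30; 0 0 0 0 30; 0 0 0 0 30; 0 0 0 0 30")

```text
t: 5.0
position: [477.4, 182.8, 212.5]
eef_rot: [0.001, 0.707, 0.708, 0.001]
force: [-0.8, 0.9, 8.0]
gripper_width: 38.6
finger_force: 60.0
```

>>> step_arm(deltas="0 0 0 0 65; 0 0 0 0 65; 0 0 0 0 65; 0 0 0 0 65; 0 0 -45 0 65; 0 0 -45 0 65; -6 -25 0 0 65; -6 -25 0 0 65; -5 -26 0 0 65; 0 0 0 0 65; 0 0 0 0 65")

```text
t: 6.1
position: [401.0, 165.5, 301.1]
eef_rot: [0.0, 0.707, 0.708, 0.0]
force: [1.2, 0.5, -0.6]
gripper_width: 65.4
finger_force: 0.0
```

Run:
```python
from m1 import *
st()
for n in("top","side"):
    W=pts(multi(n,2)); print(n)
    for nm,b in(("jarA",(450,510,150,215)),("jarB",(370,430,135,200))):
        for c in comps(W,b,58,80): print(nm,*c)
```

```text
t 6.1
position [400.998 165.501 301.063]
eef_rot [0.    0.707 0.708 0.   ]
force [ 1.208  0.492 -0.594]
gripper_width 65.385
finger_force 0.0
top
jarA 194 [480.2 178.2] [38.4 37.6] 3.7 66.9
jarB 188 [401.8 164.3] [32.9 37.6] 0.7 67.1
side
jarA 105 [477.3 179.7] [36.7 35.3] 7.2 64.8
jarB 128 [399.3 167. ] [40.4 36.8] 78.9 65.7m1.py:4: RuntimeWarning: All-NaN slice encountered
  f=F[0]; f["depth"]=np.nan_to_num(np.nanmedian(D,0)); return f
```

>>> step_arm(deltas="0 0 45 0 65; 0 0 46 0 65; 0 0 0 0 65; 0 0 0 0 65; 0 0 0 0 30; 0 0 0 0 30; 0 0 0 0 30; 0 0 0 0 30; 0 0 0 0 30; 0 0 -30 0 30; 0 0 -40 0 30; 0 0 -30 0 30")

```text
t: 7.5
position: [400.9, 165.5, 313.1]
eef_rot: [0.001, 0.707, 0.708, 0.001]
force: [1.8, 0.2, -1.5]
gripper_width: 38.7
finger_force: 60.7
```

>>> step_arm(deltas="-32 26 0 0 30; -32 26 0 0 30; -32 26 0 0 30; -32 26 0 0 30; -30 26 0 0 30; 0 0 0 0 30; 0 0 0 0 30; 0 0 0 0 30")

```text
t: 8.3
position: [530.6, 8.0, 310.4]
eef_rot: [0.0, 0.707, 0.708, 0.0]
force: [-0.8, -0.7, -1.7]
gripper_width: 38.0
finger_force: 60.9
```

>>> step_arm(deltas="0 0 30 0 30; 0 0 30 0 30; 0 0 10 0 30; 0 0 5 0 30; 0 0 5 0 30; 0 0 0 0 30; 0 0 0 0 30")

```text
t: 9.0
position: [531.4, 7.7, 230.5]
eef_rot: [0.001, 0.707, 0.708, 0.0]
force: [-0.7, 0.0, -0.7]
gripper_width: 38.4
finger_force: 60.8
```

>>> step_arm(deltas="0 0 2 0 30; 0 0 2 0 30; 0 0 2 0 30; 0 0 0 0 30; 0 0 0 0 30")

```text
t: 9.5
position: [531.0, 7.6, 225.7]
eef_rot: [0.001, 0.707, 0.708, 0.001]
force: [-6.5, -0.2, 21.3]
gripper_width: 38.3
finger_force: 63.3
```

>>> step_arm(deltas="0 0 -1 0 58; 0 0 0 0 58; 0 0 0 0 58; 0 0 0 0 58; 0 0 -40 0 58; 0 0 -45 0 60; 44 -13 0 0 65; 44 -13 0 0 65; 44 -13 0 0 65; 42 -14 0 0 65; 0 0 0 0 65; 0 0 0 0 65")

```text
t: 10.7
position: [477.6, 182.5, 309.6]
eef_rot: [0.0, 0.706, 0.708, -0.0]
force: [0.6, 1.3, -0.5]
gripper_width: 65.4
finger_force: 0.0
```

```bash
python3 - <<'E' 2>/dev/null
from m1 import *
st()
for n in("top","side"):
    f=multi(n,2);W=pts(f); print(n)
    for c in comps(W,(485,575,-100,70),68,110): print("jar in tub",*c)
    for c in comps(W,(485,575,-100,60),42,50,6): print("rim",*c)
    if n=="top": cv2.imwrite("pics/t2.png",cv2.resize(f["image"][180:280,120:300],None,fx=4,fy=4,interpolation=cv2.INTER_CUBIC))
E
```

```text
t 10.7
position [477.587 182.489 309.558]
eef_rot [ 0.     0.706  0.708 -0.   ]
force [ 0.636  1.284 -0.538]
gripper_width 65.444
finger_force 0.0
top
jar in tub 183 [532.2   6.5] [35.3 34.9] 1.2 81.4
rim 91 [568.1 -19.9] [  3.1 155.6] 0.0 47.0
rim 83 [500.3 -20.1] [  2.9 156.1] 0.2 46.8
side
jar in tub 135 [528.4   7.9] [37.3 36.8] 73.3 78.9
rim 53 [563.7 -46. ] [102.5   6.9] 89.3 44.1
rim 34 [517.7   3. ] [16.  35.6] 24.8 46.0
rim 60 [496.    1.7] [  6.5 115. ] 0.5 44.6
rim 13 [494.3 -87.6] [21.7  4.7] 82.1 44.2
```

View pics/t2.png

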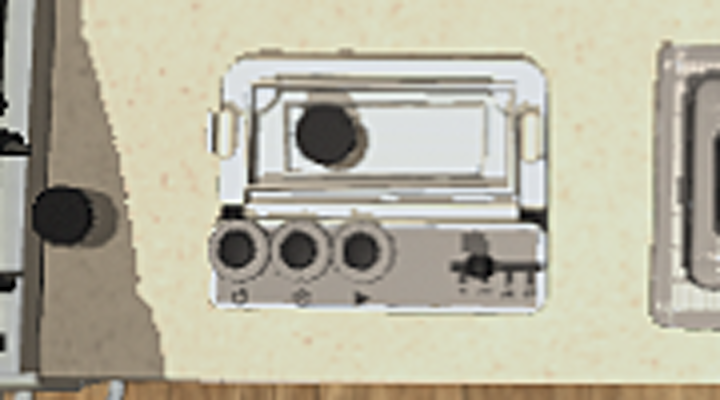

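The top crop shows the first jar upright in the lane at (327,133), the second still on the worktop at (62,215), and the lever in the second notch at (483,266). Now the second jar.

>>> step_arm(deltas="0 0 45 0 65; 0 0 45 0 65; 0 0 9 0 65; 0 0 0 0 65; 0 0 0 0 30; 0 0 0 0 30; 0 0 0 0 30; 0 0 0 0 30; 0 0 0 0 30; 0 0 -30 0 30; 0 0 -40 0 30; 0 0 -30 0 30")

```text
t: 12.1
position: [477.9, 181.6, 314.0]
eef_rot: [0.001, 0.707, 0.708, 0.001]
force: [0.9, -0.3, -1.0]
gripper_width: 38.4
finger_force: 60.6
```

>>> step_arm(deltas="-40 9 0 0 30; -40 9 0 0 30; -40 9 0 0 30; -40 9 0 0 30; -40 9 0 0 30; -35 9 0 0 30; 0 0 0 0 30; 0 0 0 0 30; 0 0 0 0 30")

```text
t: 13.0
position: [531.9, -52.8, 311.4]
eef_rot: [0.0, 0.707, 0.708, 0.0]
force: [-0.2, -0.2, -1.6]
gripper_width: 38.3
finger_force: 60.7
```

>>> step_arm(deltas="0 0 30 0 30; 0 0 30 0 30; 0 0 10 0 30; 0 0 5 0 30; 0 0 5 0 30; 0 0 2 0 30; 0 0 2 0 30; 0 0 1 0 30; 0 0 0 0 30; 0 0 0 0 30")

```text
t: 14.0
position: [532.3, -53.4, 226.9]
eef_rot: [0.001, 0.707, 0.707, 0.0]
force: [-2.2, 0.4, 5.8]
gripper_width: 38.1
finger_force: 61.7
```

>>> step_arm(deltas="0 0 1 0 30; 0 0 0 0 58; 0 0 0 0 58; 0 0 0 0 58; 0 0 0 0 58; 0 0 -40 0 58; 0 0 -45 0 60; -45 0 -30 0 60; -45 0 0 0 60; -45 0 0 0 60; 0 0 0 0 60; 0 0 0 0 60")

```text
t: 15.2
position: [532.2, -186.1, 337.0]
eef_rot: [-0.0, 0.708, 0.707, -0.0]
force: [0.0, 0.3, 0.0]
gripper_width: 60.0
finger_force: 0.0
```

```bash
cat > m2.py <<'E'
from m1 import *
import sys
def lids(W,zl=8):
    for c in comps(W,(300,700,-560,-140),zl,140,80): print("  rect",*c)
def handles(W):
    for c in comps(W,(300,700,-560,-140),70,140,40): print("  handle",*c)
E
python3 - <<'E' 2>/dev/null
from m2 import *
st(); print(bot.state()["joints"])
for n in("top","side"):
    f=multi(n,2);W=pts(f); print(n)
    for c in comps(W,(485,575,-100,70),68,110): print("jar in tub",*c)
    lids(W); handles(W)
E
```

```text
t 15.2
position [ 532.174 -186.052  336.985]
eef_rot [-0.     0.708  0.707 -0.   ]
force [0.035 0.261 0.043]
gripper_width 59.96
finger_force 0.0
[-4.85199613e-01  3.09565080e-01 -8.06325292e-02  1.18145381e+00
  1.60644531e-04  1.08673231e+00]
top
jar in tub 48 [544.1 -45.6] [11.1 31.7] 40.5 81.8
jar in tub 183 [532.2   6.4] [35.7 34.5] 2.2 81.4
  rect 4606 [ 507.2 -416.1] [188.8 213.6] 86.3 17.3
  rect 239 [ 448.4 -278.5] [29.6 79.5] 88.9 14.6
  handle 132 [ 519.2 -369.2] [15.1 57.9] 89.3 75.6
  handle 106 [ 491.2 -462.9] [11.9 58.2] 84.4 75.8
side
jar in tub 137 [528.1   7.8] [39.1 36.9] 2.7 78.6
jar in tub 138 [530.3 -54.4] [38.6 36.8] 52.2 78.9
  rect 315 [ 691.  -201.4] [51.  17.5] 89.6 42.4
  rect 1762 [ 500.2 -249.4] [ 92.9 189.3] 88.2 21.5
  rect 3840 [ 502.7 -414.1] [191.1 213.7] 86.3 15.6
  handle 78 [ 500.1 -249.8] [13.4 60.3] 89.0 73.7
  handle 78 [ 515.5 -368.5] [13.2 54.6] 89.6 73.5
  handle 84 [ 486.9 -461.5] [12.5 56.4] 88.2 74.7
```

>>> step_arm(deltas="0 0 0 -8.02 45; 0 0 0 -8.02 45; 0 0 0 -8.02 45; 0 0 0 -8.02 45; 0 0 0 -8.02 45; 0 0 0 -8.02 45; 0 0 0 -8.02 45; 0 0 0 -8.02 45; 0 0 0 -8.02 45; 0 0 0 -8.02 45; 0 0 0 -8 45; 0 0 0 0 45")

```text
t: 16.6
position: [532.4, -183.9, 337.5]
eef_rot: [0.0, 0.013, 1.0, -0.0]
force: [-0.9, 0.8, -0.1]
gripper_width: 45.1
finger_force: 0.0
```

>>> step_arm(deltas="14.6 -32 0 0 45; 14.6 -32.1 0 0 45; 0 0 40 0 45; 0 0 40 0 45; 0 0 25 0 45; 0 0 6 0 45; 0 0 0 0 5; 0 0 0 0 5; 0 0 0 0 5; 0 0 0 0 5; 0 0 0 0 5; 0 0 0 0 5")

```text
t: 17.8
position: [501.7, -248.3, 228.0]
eef_rot: [0.001, 0.015, 1.0, -0.001]
force: [2.6, 0.5, 6.1]
gripper_width: 12.5
finger_force: 60.8
```

>>> step_arm(deltas="0 0 0 0 5; 0 0 -30 0 5; 0 0 -40 0 5; 0 0 -40 0 5; 0 0 0 0 5; 0 0 0 0 5")

```text
t: 18.4
position: [501.1, -248.1, 337.3]
eef_rot: [0.001, 0.015, 1.0, -0.001]
force: [-0.1, -0.5, -1.8]
gripper_width: 12.3
finger_force: 59.7
```

```bash
python3 - <<'E' 2>/dev/null
from m2 import *
st(); 
for n in("top","side"):
    f=multi(n,2);W=pts(f); print(n); 
    for c in comps(W,(330,680,-335,-150),95,140,60): print("  held",*c)
    if n=="side": cv2.imwrite("pics/s3.png",f["image"])
E
```

```text
t 18.4
position [ 501.127 -248.081  337.316]
eef_rot [ 0.001  0.015  1.    -0.001]
force [-0.124 -0.54  -1.836]
gripper_width 12.327
finger_force 59.683
top
  held 343 [ 563.1 -229.3] [47.9 68.3] 86.6 123.2
side
  held 1121 [ 498.6 -248.2] [ 92.2 191.2] 88.2 119.9
```

View pics/s3.png

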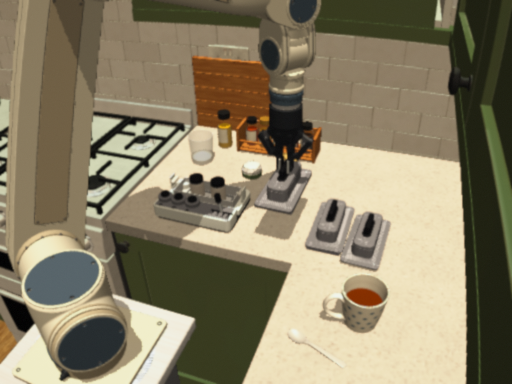

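Side picture: lid A is held level above the worktop at (285,185), both jars stand in the tub at (197,180) and (217,185), and lids 2 and 3 are at (330,225) and (366,238). Carry the held lid to the tub.

>>> step_arm(deltas="0 0 0 8.05 5; 0 0 0 8.05 5; 0 0 0 8.05 5; 0 0 0 8.05 5; 0 0 0 8.05 5; 0 0 0 8.05 5; 0 0 0 8.05 5; 0 0 0 8.05 5; 0 0 0 8.05 5; 0 0 0 8.05 5; 0 0 0 8.05 5; 0 0 0 0 5")

```text
t: 19.8
position: [501.1, -248.1, 335.3]
eef_rot: [-0.001, 0.71, 0.705, -0.0]
force: [0.0, -0.4, -1.7]
gripper_width: 12.7
finger_force: 59.6
```

>>> step_arm(deltas="45 6.1 0 0 5; 45 6.1 0 0 5; 45 6.1 0 0 5; 45 6.1 0 0 5; 44.9 6.2 0 0 5; 0 0 0 0 5; 0 0 0 0 5; 0 0 20 0 5; 0 0 15 0 5; 0 0 0 0 5; 0 0 0 0 5")

```text
t: 20.9
position: [533.0, -24.4, 301.4]
eef_rot: [-0.0, 0.709, 0.705, -0.0]
force: [-0.5, -0.1, -1.8]
gripper_width: 12.8
finger_force: 59.4
```

```bash
python3 - <<'E' 2>/dev/null
from m2 import *
st(); 
for n in("top","side"):
    f=multi(n,2);W=pts(f); print(n); 
    for c in comps(W,(450,620,-140,100),66,98,60): print("  held",*c)
    if n=="side": cv2.imwrite("pics/s4.png",cv2.resize(f["image"][130:260,110:290],None,fx=4,fy=4,interpolation=cv2.INTER_CUBIC))
E
```

```text
t 20.9
position [532.97  -24.398 301.415]
eef_rot [-0.     0.709  0.705 -0.   ]
force [-0.501 -0.119 -1.799]
gripper_width 12.831
finger_force 59.426
top
  held 788 [534.6 -70.3] [90.3 94.3] 0.1 88.0
side
  held 981 [530.6 -23.8] [190.6  94.3] 89.6 86.4
```

View pics/s4.png

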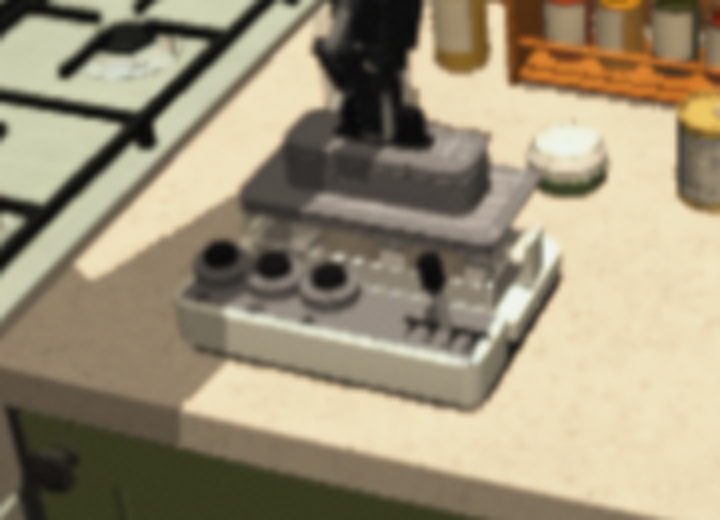

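The lid hangs centred over the tub with its dome at about (390,165), and the right catch is visible at (535,255). Now lower and push in small steps.

>>> step_arm(deltas="0.8 -0.6 8 0 5; 0 0 8 0 5; 0 0 3 0 5; 0 0 3 0 5; 0 0 0 0 5")

```text
t: 21.6
position: [532.3, -22.5, 279.1]
eef_rot: [-0.0, 0.709, 0.705, 0.0]
force: [-0.3, 1.7, -0.6]
gripper_width: 12.7
finger_force: 59.9
```

>>> step_arm(deltas="0 0 2 0 5; 0 0 2 0 5; 0 0 2 0 5; 0 0 0 0 5")

```text
t: 22.0
position: [532.4, -22.6, 274.0]
eef_rot: [0.0, 0.709, 0.705, 0.0]
force: [-1.0, 3.1, 6.9]
gripper_width: 12.9
finger_force: 60.6
```

>>> step_arm(deltas="0 0 2 0 5; 0 0 2 0 5; 0 0 0 0 5")

```text
t: 22.3
position: [531.9, -22.4, 273.9]
eef_rot: [0.002, 0.709, 0.705, 0.001]
force: [-15.7, 3.3, 47.1]
gripper_width: 12.5
finger_force: 66.4
```

>>> step_arm(deltas="0 0 2 0 5; 0 0 2 0 5; 0 0 0 0 5")

```text
t: 22.6
position: [531.5, -22.3, 273.0]
eef_rot: [0.004, 0.709, 0.705, 0.002]
force: [-27.4, 5.4, 78.3]
gripper_width: 12.7
finger_force: 72.6
```

```bash
python3 - <<'E' 2>/dev/null
from m2 import *
st(); 
for n in("top","side"):
    f=multi(n,2);W=pts(f); print(n); 
    x,y,z=W[...,0],W[...,1],W[...,2]
    for c in comps(W,(480,590,-140,100),40,75,30): print("  low",*c)
    for yy in (-90,-80,25,35):
        m=(abs(y-yy)<6)&(x>480)&(x<590)&(z>35); print(yy,np.round(np.c_[x[m],z[m]][::3]).astype(int).tolist())
E
```

```text
t 22.6
position [531.53  -22.312 272.983]
eef_rot [0.004 0.709 0.705 0.002]
force [-27.418   5.369  78.268]
gripper_width 12.738
finger_force 72.62
top
  low 808 [533.7 -77.4] [109.4  90.3] 89.3 60.4
-90 [[578, 63], [578, 61], [576, 59], [576, 61], [573, 60], [571, 59], [570, 60], [568, 62], [568, 62], [565, 61], [563, 61], [563, 61], [560, 61], [560, 61], [553, 94], [557, 61], [551, 95], [555, 61], [548, 95], [552, 60], [546, 95], [550, 60], [543, 97], [547, 61], [541, 95], [545, 60], [538, 95], [542, 60], [536, 95], [539, 60], [534, 93], [531, 96], [534, 65], [528, 95], [532, 58], [526, 94], [529, 62], [524, 94], [521, 98], [524, 60], [518, 97], [522, 58], [517, 80], [514, 94], [516, 59], [513, 71], [514, 57], [511, 58], [509, 60], [506, 61], [506, 62], [504, 58], [501, 58], [499, 60], [498, 63], [496, 61], [493, 61], [491, 59], [491, 62], [488, 59]]
-80 [[565, 521], [567, 514], [563, 524], [567, 510], [561, 527], [564, 516], [559, 530], [562, 519], [567, 499], [559, 525], [564, 505], [556, 530], [561, 511], [554, 535], [557, 523], [564, 495], [553, 534], [557, 515], [564, 486], [5
[... 4798 characters left out ...]
], [506, 89], [507, 85], [505, 82], [507, 82], [505, 80], [508, 74], [505, 74], [506, 69], [507, 70], [507, 66], [507, 62], [507, 63], [505, 61], [500, 60], [499, 57], [494, 57], [496, 57], [486, 60], [490, 59], [485, 58], [485, 55], [486, 50], [488, 50], [487, 47], [496, 38]]
35 [[483, 476], [551, 94], [554, 94], [550, 93], [541, 94], [534, 94], [536, 94], [530, 94], [532, 94], [525, 94], [521, 93], [520, 95], [515, 95], [511, 93], [512, 94], [508, 93], [507, 90], [511, 84], [507, 84], [505, 82], [508, 76], [508, 72], [509, 68], [506, 67], [509, 61], [506, 65], [508, 60], [507, 57], [499, 58], [500, 59], [494, 59], [500, 56], [490, 59], [486, 57], [488, 58], [485, 56], [486, 51], [487, 48]]
```

>>> step_arm(deltas="0 0 -4 0 5; 0 1.5 0 0 5; 1.5 0 0 0 5; 0 -1.5 0 0 5; 0 -1.5 0 0 5; -1.5 0 0 0 5; -1.5 0 0 0 5; 0 1.5 0 0 5; 0 1.5 0 0 5; 1.5 -1.5 0 0 5; 0 0 0 0 5")

```text
t: 23.9
position: [532.0, -22.4, 273.1]
eef_rot: [0.002, 0.709, 0.705, 0.001]
force: [-12.5, 3.1, 37.3]
gripper_width: 12.5
finger_force: 66.8
```

>>> step_arm(deltas="0 0 -15 0 5; 0 0 -30 0 5; 0 0 -20 0 5; -45 -6.2 0 0 5; -45 -6.2 0 0 5; -45 -6.2 0 0 5; -45 -6.2 0 0 5; -45 -6.2 0 0 5; 0 0 0 0 5; 0 0 0 0 5")

```text
t: 24.9
position: [499.8, -248.6, 333.8]
eef_rot: [-0.001, 0.71, 0.704, -0.0]
force: [0.1, 0.6, -1.1]
gripper_width: 12.8
finger_force: 61.2
```

>>> step_arm(deltas="0 0 0 -8.05 5; 0 0 0 -8.05 5; 0 0 0 -8.05 5; 0 0 0 -8.05 5; 0 0 0 -8.05 5; 0 0 0 -8.05 5; 0 0 0 -8.05 5; 0 0 0 -8.05 5; 0 0 0 -8.05 5; 0 0 0 -8.05 5; 0 0 0 -8.05 5; 0 0 0 0 5")

```text
t: 26.1
position: [500.4, -246.1, 334.4]
eef_rot: [-0.0, 0.013, 1.0, 0.0]
force: [-0.1, -0.2, -2.1]
gripper_width: 12.4
finger_force: 61.2
```

>>> step_arm(deltas="0 0 40 0 5; 0 0 40 0 5; 0 0 15 0 5; 0 0 5 0 5; 0 0 3 0 5; 0 0 0 0 5")

```text
t: 26.7
position: [500.6, -247.3, 232.1]
eef_rot: [0.0, 0.016, 1.0, -0.0]
force: [-0.2, -0.1, -1.2]
gripper_width: 12.8
finger_force: 61.1
```

>>> step_arm(deltas="0 0 2 0 5; 0 0 2 0 5; 0 0 0 0 5; 0 0 0 0 45; 0 0 0 0 45; 0 0 0 0 45; 0 0 0 0 45; 0 0 -40 0 45; 0 0 -45 0 45; 0 0 -24 0 45; 0 0 0 0 45; 0 0 0 0 45")

```text
t: 27.9
position: [500.2, -247.4, 336.5]
eef_rot: [0.0, 0.015, 1.0, -0.0]
force: [-0.0, 0.1, -0.1]
gripper_width: 45.2
finger_force: 0.0
```

```bash
python3 - <<'E' 2>/dev/null
from m2 import *
st()
for n in("top","side"):
    f=multi(n,2);W=pts(f); print(n)
    W[W[...,0]>640]=np.nan; lids(W); handles(W)
    for c in comps(W,(485,575,-100,70),68,110): print("jar in tub",*c)
E
```

```text
t 27.9
position [ 500.153 -247.395  336.47 ]
eef_rot [ 0.     0.015  1.    -0.   ]
force [-0.017  0.063 -0.099]
gripper_width 45.154
finger_force 0.0
top
  rect 296 [ 561.4 -230.5] [51.1 71.3] 87.1 14.9
  rect 585 [ 459.6 -472.3] [ 70.2 126. ] 85.8 16.0
jar in tub 198 [534.  -55.4] [37.2 36.9] 0.8 81.3
jar in tub 183 [532.1   6.5] [35.4 34.6] 0.6 81.2
side
  rect 1765 [ 497.1 -248.3] [ 92.6 190.9] 88.1 22.2
  rect 3840 [ 502.8 -414.4] [191.1 213.6] 86.7 15.6
  handle 78 [ 495.5 -248.7] [13.5 57.6] 87.3 73.7
  handle 80 [ 516.5 -368.6] [14.1 57.7] 88.7 73.4
  handle 83 [ 487.7 -461.8] [12.6 56.2] 87.5 74.9
jar in tub 133 [529.    8.2] [38.3 36.9] 10.2 78.8
jar in tub 140 [531.3 -53.9] [38.7 37.8] 43.2 78.9
```

>>> step_arm(deltas="-7 -40.2 0 0 45; -7 -40.2 0 0 45; -7.1 -40.2 0 -0.7 45; 0 0 0 0 45; 0 0 40 0 45; 0 0 40 0 45; 0 0 25 0 45; 0 0 4 0 45; 0 0 0 0 45; 0 0 0 0 5; 0 0 0 0 5; 0 0 0 0 5")

```text
t: 29.3
position: [518.0, -368.7, 229.0]
eef_rot: [0.001, 0.009, 1.0, -0.001]
force: [-0.3, 2.3, 4.2]
gripper_width: 12.7
finger_force: 62.8
```

>>> step_arm(deltas="0 0 0 0 5; 0 0 0 0 5; 0 0 0 0 5; 0 0 -30 0 5; 0 0 -40 0 5; 0 0 -40 0 5; 0 0 0 0 5; 0 0 0 0 5")

```text
t: 30.1
position: [517.6, -368.6, 338.4]
eef_rot: [0.001, 0.009, 1.0, -0.001]
force: [-0.2, -0.2, -2.0]
gripper_width: 12.4
finger_force: 62.0
```

```bash
python3 - <<'E' 2>/dev/null
from m2 import *
st(); 
for n in("top","side"):
    f=multi(n,2);W=pts(f); print(n); 
    for c in comps(W,(330,650,-450,-280),95,140,60): print("  held",*c)
    lids(W)
E
```

```text
t 30.1
position [ 517.599 -368.612  338.421]
eef_rot [ 0.001  0.009  1.    -0.001]
force [-0.17  -0.202 -2.002]
gripper_width 12.39
finger_force 61.969
top
  held 784 [ 538.6 -369.8] [ 89.  150.8] 88.6 123.5
  rect 150 [ 694.4 -200.5] [44.1 11.2] 89.6 57.8
  rect 827 [ 564.8 -350.7] [ 92.5 191.4] 52.0 123.5
  rect 2448 [ 501.6 -247.8] [ 93.  189.8] 89.0 16.0
side
  held 1182 [ 515.  -367.8] [ 91.4 190.8] 88.8 119.8
  rect 315 [ 690.8 -200.6] [49.4 18.1] 90.0 41.0
  rect 2940 [ 506.4 -307.7] [205.9 215.2] 0.3 49.1
  rect 2051 [ 488.5 -463. ] [ 93.1 191.4] 86.9 15.3
```

>>> step_arm(deltas="0 0 0 8.12 5; 0 0 0 8.12 5; 0 0 0 8.12 5; 0 0 0 8.12 5; 0 0 0 8.12 5; 0 0 0 8.12 5; 0 0 0 8.12 5; 0 0 0 8.12 5; 0 0 0 8.12 5; 0 0 0 8.12 5; 0 0 0 8.12 5; 0 0 0 0 5")

```text
t: 31.5
position: [517.6, -368.6, 336.3]
eef_rot: [-0.001, 0.71, 0.704, -0.0]
force: [-0.2, -0.0, -0.9]
gripper_width: 12.6
finger_force: 61.9
```

>>> step_arm(deltas="43.2 1.8 0 0 5; 43.2 1.8 0 0 5; 43.2 1.8 0 0 5; 43.2 1.8 0 0 5; 43.2 1.9 0 0 5; 43.2 1.9 0 0 5; 43.2 1.9 0 0 5; 43.2 1.9 0 0 5; 0 0 0 0 5; 0 0 20 0 5; 0 0 16 0 5; 0 0 0 0 5")

```text
t: 32.7
position: [534.1, -23.3, 299.7]
eef_rot: [-0.001, 0.708, 0.706, -0.001]
force: [0.3, -0.1, -2.6]
gripper_width: 12.3
finger_force: 62.3
```

>>> step_arm(deltas="0 0 0 0 5; 0 0 0 0 5")

```text
t: 32.9
position: [534.8, -23.5, 302.0]
eef_rot: [0.0, 0.709, 0.705, 0.0]
force: [-0.2, 0.0, -2.2]
gripper_width: 12.6
finger_force: 62.4
```

```bash
cat > m3.py <<'E'
from m2 import *
st(); 
for n in("top","side"):
    f=multi(n,2);W=pts(f); print(n); 
    for c in comps(W,(450,620,-140,100),66,98,60): print("  held",*c)
E
python3 m3.py 2>/dev/null
```

```text
t 32.9
position [534.808 -23.521 301.962]
eef_rot [0.    0.709 0.705 0.   ]
force [-0.189  0.014 -2.247]
gripper_width 12.612
finger_force 62.371
top
  held 805 [537.1 -69.1] [90.5 96.6] 0.2 87.2
side
  held 947 [531.8 -22.7] [ 92.8 191. ] 0.6 85.6
```

>>> step_arm(deltas="0 -2.4 8 0 5; 0 0 8 0 5; 0 0 3 0 5; 0 0 3 0 5; 0 0 2 0 5; 0 0 2 0 5; 0 0 2 0 5; 0 0 0 0 5")

```text
t: 33.9
position: [532.2, -23.2, 273.1]
eef_rot: [-0.0, 0.709, 0.705, -0.0]
force: [1.2, -0.5, -2.1]
gripper_width: 12.5
finger_force: 63.0
```

>>> step_arm(deltas="0 0 2 0 5; 0 0 2 0 5; 0 0 0 0 5")

```text
t: 34.2
position: [532.2, -23.2, 269.2]
eef_rot: [0.0, 0.709, 0.705, -0.0]
force: [0.3, -2.7, -2.1]
gripper_width: 12.6
finger_force: 62.7
```

>>> step_arm(deltas="0 0 2 0 5; 0 0 2 0 5; 0 0 0 0 5")

```text
t: 34.5
position: [532.0, -22.5, 266.6]
eef_rot: [0.0, 0.709, 0.705, 0.001]
force: [-4.9, 5.2, 14.1]
gripper_width: 12.6
finger_force: 64.6
```

>>> step_arm(deltas="0 0 1 0 5; 0 0 1 0 5; 0 0 0 0 5; 0 0 0 0 5")

```text
t: 34.9
position: [531.7, -22.4, 266.5]
eef_rot: [0.001, 0.709, 0.705, 0.001]
force: [-11.5, 6.1, 33.2]
gripper_width: 12.7
finger_force: 67.4
```

```bash
cat > m4.py <<'E'
from m2 import *
st(); 
for n in("top","side"):
    f=multi(n,2);W=pts(f); print(n); x,y,z=W[...,0],W[...,1],W[...,2]
    for nm,m in(("L",(y>30)&(y<62)),("R",(y<-80)&(y>-110)),("front",(y<40)&(y>-90))):
        for e,q in(("flange",(x>485)&(x<500)),("flangeback",(x>560)&(x<575)),("dome",(x>513)&(x<550)&(z>80))):
            p=W[m&q&(z>40)&(z<110)]
            if len(p)>5: print(nm,e,len(p),np.round(np.median(p,0),1))
    for c in comps(W,(470,600,-140,100),45,105,60): print(*c)
f=bot.grab_frame("side"); cv2.imwrite("pics/s5.png",cv2.resize(f["image"][130:260,110:290],None,fx=4,fy=4,interpolation=cv2.INTER_CUBIC))
E
python3 m4.py 2>/dev/null
```

```text
t 34.9
position [531.68  -22.396 266.468]
eef_rot [0.001 0.709 0.705 0.001]
force [-11.51    6.145  33.227]
gripper_width 12.738
finger_force 67.397
top
R flange 60 [493.8 -94.6  52.4]
R flangeback 66 [567.5 -95.4  52.7]
R dome 74 [531.7 -85.1  88. ]
front flange 137 [493.7 -54.7  52.2]
front flangeback 101 [568.8 -64.2  52.6]
front dome 296 [529.  -65.5  88.4]
1229 [534.1 -75.2] [ 91.1 108.6] 0.1 53.6
136 [474.6 -54.9] [  8.2 143.3] 0.5 46.6
side
L flange 45 [490.9  46.8  49.8]
L dome 38 [530.8  37.5  86.1]
R flange 49 [491.  -95.   50.2]
R flangeback 33 [568.1 -94.4  50.3]
R dome 41 [530.9 -86.9  85.5]
front flange 172 [491.2 -19.9  50.1]
front flangeback 12 [570.9 -85.3  50. ]
front dome 391 [525.  -35.1  87. ]
1701 [518.6 -23.8] [ 95.8 216.9] 7.4 62.9
```

View pics/s5.png

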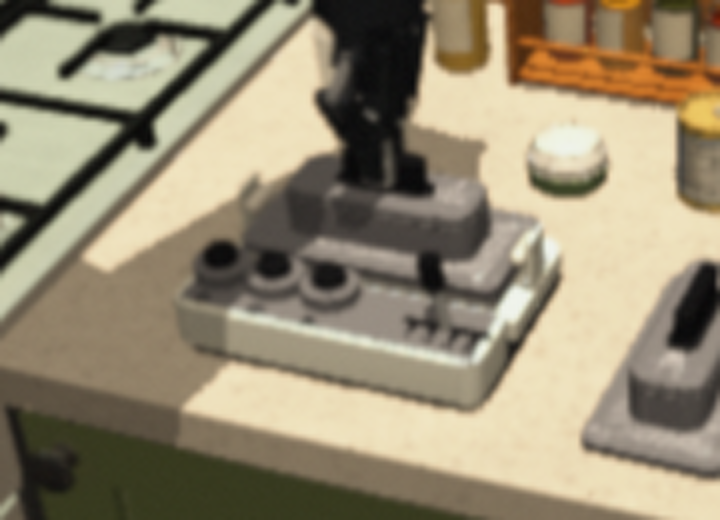

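The lid is flush: flange top about 51 mm at both ends, as it must be at home, with the right catch over it at (535,245). Release it and fetch the first lid.

>>> step_arm(deltas="0 0 -2 0 5; 0 0 0 0 40; 0 0 0 0 40; 0 0 0 0 40; 0 0 0 0 40; 0 0 -30 0 45; 0 0 -42 0 45; -45 -6.1 0 0 45; -45 -6.1 0 0 45; -45 -6.1 0 0 45; -45 -6.1 0 0 45; -44.6 -6 0 0 45")

```text
t: 36.35
position: [499.9, -249.3, 337.2]
eef_rot: [-0.0, 0.709, 0.705, 0.0]
force: [0.8, 0.5, -0.6]
gripper_width: 45.0
finger_force: 0.0
```

>>> step_arm(deltas="0 0 0 -8.05 45; 0 0 0 -8.05 45; 0 0 0 -8.05 45; 0 0 0 -8.05 45; 0 0 0 -8.05 45; 0 0 0 -8.05 45; 0 0 0 -8.05 45; 0 0 0 -8.05 45; 0 0 0 -8.05 45; 0 0 0 -8.05 45; 0 0 0 -8.05 45; 0 0 0 0 45")

```text
t: 37.55
position: [500.5, -247.6, 337.1]
eef_rot: [-0.0, 0.015, 1.0, 0.0]
force: [-1.5, -0.2, -0.2]
gripper_width: 45.2
finger_force: 0.0
```

```bash
python3 - <<'E' 2>/dev/null
from m2 import *
st()
for n in("top","side"):
    f=multi(n,2);W=pts(f); print(n); x,y,z=W[...,0],W[...,1],W[...,2]
    for nm,m in(("L",(y>30)&(y<62)),("R",(y<-80)&(y>-110))):
        for e,q in(("flange",(x>485)&(x<500)),("flangeback",(x>562)&(x<573)),("dome",(x>513)&(x<550)&(z>80))):
            p=W[m&q&(z>40)&(z<110)]
            if len(p)>5: print(nm,e,len(p),np.round(np.median(p,0),1))
    for c in comps(W,(480,590,-140,100),95,130,30): print("lid home handle",*c)
    W[x>640]=np.nan; lids(W); handles(W)
E
```

```text
t 37.55
position [ 500.46  -247.598  337.105]
eef_rot [-0.     0.015  1.     0.   ]
force [-1.508 -0.155 -0.204]
gripper_width 45.187
finger_force 0.0
top
L flange 51 [493.5  46.1  52.5]
L flangeback 48 [568.7  46.7  52.2]
L dome 73 [531.4  37.   87.8]
R flange 60 [493.8 -94.6  52.3]
R flangeback 44 [567.5 -95.3  52.3]
R dome 69 [531.6 -85.1  88. ]
lid home handle 140 [533.2 -24.5] [55.8 11.9] 89.8 113.2
  rect 293 [ 560.9 -231.7] [51.3 70.2] 89.3 14.9
  rect 610 [ 458.8 -478.6] [ 69.1 131.4] 79.5 15.8
side
L flange 43 [490.9  46.4  49.6]
L dome 39 [529.7  37.2  86.2]
R flange 46 [491.8 -95.   50.1]
R flangeback 25 [567.9 -94.2  50.6]
R dome 40 [531.8 -86.5  85.6]
lid home handle 164 [529.4 -23.1] [58.4 15.5] 87.8 106.3
  rect 1763 [ 498.4 -248.4] [ 93.4 190.4] 88.1 22.6
  rect 2052 [ 489.2 -463. ] [ 93.3 192.9] 87.0 15.3
  handle 77 [ 495.6 -248.5] [13.  55.9] 88.4 73.6
  handle 84 [ 487.3 -462.5] [12.1 56.7] 86.8 74.8
```

>>> step_arm(deltas="0 0 40 0 45; 0 0 40 0 45; 0 0 25 0 45; 0 0 4 0 45; 0 0 0 0 45; 0 0 0 0 5; 0 0 0 0 5; 0 0 0 0 5; 0 0 0 0 5; 0 0 0 0 5; 0 0 0 0 5")

```text
t: 38.85
position: [500.8, -247.8, 230.1]
eef_rot: [0.001, 0.016, 1.0, -0.001]
force: [0.2, 0.3, 7.3]
gripper_width: 12.8
finger_force: 59.6
```

>>> step_arm(deltas="0 0 -30 0 5; 0 0 -40 0 5; 0 0 -40 0 5; 0.7 -43 0 0 5; 0.7 -43 0 0 5; 0.7 -43 0 0 5; 0.7 -43 0 0 5; 0.5 -43.1 0 1.6 5; 0 0 0 0 5; 0 0 0 0 5; 0 0 0 0 5")

```text
t: 39.95
position: [490.3, -461.7, 338.6]
eef_rot: [-0.0, 0.029, 1.0, 0.0]
force: [0.2, 0.8, -2.0]
gripper_width: 12.5
finger_force: 59.2
```

```bash
python3 - <<'E' 2>/dev/null
from m2 import *
st(); 
for n in("top","side"):
    f=multi(n,2);W=pts(f); print(n); 
    for c in comps(W,(330,650,-560,-380),95,140,60): print("  held",*c)
    lids(W)
E
```

```text
t 39.95
position [ 490.333 -461.694  338.635]
eef_rot [-0.     0.029  1.     0.   ]
force [ 0.156  0.799 -2.038]
gripper_width 12.501
finger_force 59.159
top
  held 1295 [ 491.3 -461.6] [ 89.8 189.3] 86.7 123.2
  rect 150 [ 694.1 -200.9] [11.3 44.1] 0.1 58.2
  rect 2094 [ 494.9 -475.6] [117.5 202.9] 86.7 122.0
side
  held 1280 [ 488.2 -461.3] [ 92.6 190.8] 86.4 122.3
  rect 314 [ 691.3 -200.6] [17.4 48.9] 0.0 42.9
  rect 2728 [ 534.8 -465.3] [ 95.  284.4] 86.5 50.0
```

>>> step_arm(deltas="-0.6 -1.5 30 0 5; 0 0 25 0 5; 0 0 6 0 5; 0 0 3 0 5; 0 0 2 0 5; 0 0 0 0 5; 0 0 0 0 5")

```text
t: 40.85
position: [491.0, -464.1, 273.5]
eef_rot: [0.001, 0.03, 1.0, -0.001]
force: [0.5, 0.6, -2.0]
gripper_width: 12.7
finger_force: 59.0
```

>>> step_arm(deltas="0 0 2 0 5; 0 0 1 0 5; 0 0 0 0 5")

```text
t: 41.15
position: [490.9, -464.0, 271.1]
eef_rot: [0.001, 0.03, 1.0, -0.001]
force: [-2.5, 1.8, 8.4]
gripper_width: 13.0
finger_force: 60.5
```

>>> step_arm(deltas="0 0 0 0 45; 0 0 0 0 45; 0 0 0 0 45; 0 0 0 0 45; 0 0 -40 0 45; 0 0 -40 -3.4 45; 0 0 0 0 30; 0 0 0 0 30")

```text
t: 41.95
position: [490.9, -464.0, 350.3]
eef_rot: [0.001, 0.0, 1.0, -0.001]
force: [-0.5, -1.3, -0.5]
gripper_width: 30.0
finger_force: 0.0
```

>>> step_arm(deltas="5.3 46.5 0 0 30; 5.3 46.5 0 0 30; 5.3 46.5 0 0 30; 5.3 46.5 0 0 30; 5.3 46.5 0 0 30; 5.3 46.5 0 0 30; 5.3 46.5 0 0 30; 5.4 46.5 0 0 30; 0 0 0 0 30; 0 0 0 0 30; 0 0 0 0 30")

```text
t: 43.05
position: [448.5, -92.5, 348.8]
eef_rot: [-0.0, 0.0, 1.0, 0.0]
force: [0.8, -0.4, 0.1]
gripper_width: 29.5
finger_force: 0.0
```

```bash
python3 - <<'E' 2>/dev/null
from m2 import *
st()
for n in("top","side"):
    f=multi(n,2);W=pts(f); print(n); x,y,z=W[...,0],W[...,1],W[...,2]
    W[x>640]=np.nan; lids(W); 
    for c in comps(W,(300,700,-560,-140),100,140,40): print("  handle",*c)
    for c in comps(W,(425,470,-125,-60),85,106,6): print("lever",*c)
E
```

```text
t 43.05
position [448.549 -92.521 348.799]
eef_rot [-0.  0.  1.  0.]
force [ 0.76  -0.434  0.099]
gripper_width 29.539
finger_force 0.0
top
  rect 2951 [ 492.1 -464.1] [ 94.1 190. ] 87.3 56.7
  handle 182 [ 490.6 -463.5] [12.7 58.2] 88.3 116.2
side
  rect 2629 [ 487.9 -464.1] [ 93.9 190.8] 86.4 54.8
  handle 114 [ 487.  -463.7] [13.4 56.9] 88.1 115.4
lever 44 [444.5 -90.7] [14.  12.2] 86.7 93.8
```

>>> step_arm(deltas="0 0 40 0 30; 0 0 40 0 30; 0 0 20 0 30; 0 0 5 0 30; 0 0 0 0 30; 0 -5 0 0 30; 0 -5 0 0 30; 0 -4 0 0 30; 0 -4 0 0 30; 0 -4 0 0 30; 0 -1 0 0 30; 0 0 0 0 30")

```text
t: 44.45
position: [448.5, -114.9, 244.7]
eef_rot: [0.0, 0.0, 1.0, 0.001]
force: [1.3, 6.3, 4.2]
gripper_width: 30.2
finger_force: 2.8
```

```bash
cat > m5.py <<'E'
from m2 import *
st()
for n in("top","side"):
    f=multi(n,2);W=pts(f); print(n)
    for c in comps(W,(425,470,-135,-60),82,106,5): print("lever",*c)
    if n=="side":cv2.imwrite("pics/s6.png",cv2.resize(f["image"][150:240,130:270],None,fx=5,fy=5,interpolation=cv2.INTER_CUBIC))
E
python3 m5.py 2>/dev/null
```

```text
t 44.45
position [ 448.469 -114.902  244.713]
eef_rot [0.    0.    1.    0.001]
force [1.331 6.287 4.176]
gripper_width 30.157
finger_force 2.844
top
side
lever 105 [ 444.6 -102.8] [27.1 22.5] 59.7 93.2
lever 15 [ 437.3 -132. ] [5.5 2.7] 87.7 95.5
```

View pics/s6.png

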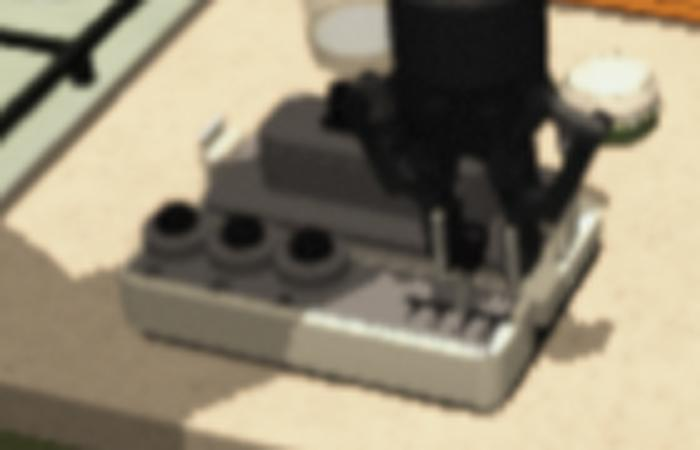

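The lever grip at (465,245) is between the fingers, being pushed right. Continue in small steps until the force drops.

>>> step_arm(deltas="0 -1 0 0 30; 0 -1 0 0 30; 0 0 0 0 30; 0 0 0 0 30")

```text
t: 45.05
position: [448.5, -116.6, 244.7]
eef_rot: [0.0, -0.0, 1.0, 0.001]
force: [0.7, 7.1, 4.8]
gripper_width: 30.2
finger_force: 3.4
```

```bash
python3 - <<'E' 2>/dev/null
from m2 import *
st(); f=multi("side",2); W=pts(f); x,y,z=W[...,0],W[...,1],W[...,2]
g=f["image"].mean(2); m=(x>436)&(x<455)&(y<-85)&(y>-130)&(z>78)&(z<106)
for a in range(78,106,4):
    q=m&(z>=a)&(z<a+4); print(a,np.round(y[q]).tolist()[:20],g[q].astype(int).tolist()[:20])
E
```

```text
t 45.05
position [ 448.457 -116.599  244.651]
eef_rot [ 0.    -0.     1.     0.001]
force [0.684 7.051 4.776]
gripper_width 30.233
finger_force 3.367
78 [-89.0, -101.0, -90.0, -101.0, -105.0, -97.0, -101.0, -106.0, -109.0, -117.0, -97.0, -100.0, -102.0, -106.0, -109.0, -111.0, -114.0] [39, 13, 54, 12, 11, 85, 29, 14, 13, 31, 90, 69, 39, 29, 20, 14, 18]
82 [-90.0, -101.0, -117.0, -93.0, -97.0, -99.0, -101.0, -108.0, -112.0, -116.0, -119.0, -99.0, -112.0, -114.0, -116.0] [37, 12, 25, 66, 82, 60, 28, 11, 11, 12, 30, 63, 11, 10, 16]
86 [-101.0, -88.0, -101.0, -94.0, -97.0, -101.0, -95.0, -97.0, -101.0, -101.0, -107.0, -109.0, -112.0, -115.0, -117.0, -115.0] [14, 50, 13, 62, 80, 23, 61, 80, 56, 24, 11, 12, 12, 12, 10, 10]
90 [-101.0, -87.0, -90.0, -101.0, -102.0, -119.0, -91.0, -95.0, -97.0, -101.0, -106.0, -109.0, -119.0, -101.0, -107.0, -109.0, -113.0, -115.0, -117.0, -119.0] [12, 50, 43, 19, 10, 39, 41, 68, 82, 20, 11, 11, 40, 52, 11, 11, 12, 15, 12, 21]
94 [-102.0, -101.0, -109.0, -112.0, -113.0, -116.0, -88.0, -91.0, -94.0, -102.0, -102.0, -109.0, -111.0, -115.0, -117.0, -119.0, -95.0, -98.0, -109.0, -112.0] [16, 9, 23, 24, 25, 37, 46, 42, 73, 16, 10, 15, 24, 23, 26, 46, 70, 82, 16, 22]
98 [-89.0, -101.0, -89.0, -91.0, -101.0, -98.0, -100.0, -113.0, -101.0] [35, 10, 42, 43, 15, 83, 46, 25, 48]
102 [-100.0, -102.0, -88.0, -91.0, -102.0, -91.0, -101.0, -96.0, -98.0, -101.0] [20, 12, 30, 39, 11, 44, 17, 80, 84, 45]
```

>>> step_arm(deltas="0 4 0 0 30; 0 4 0 0 30; 0 0 -40 0 30; 0 0 -40 0 30; 0 0 0 0 30")

```text
t: 45.65
position: [449.3, -109.3, 328.9]
eef_rot: [0.003, 0.0, 1.0, -0.002]
force: [0.2, -0.3, 0.3]
gripper_width: 29.9
finger_force: 0.0
```

```bash
python3 m5.py 2>/dev/null; python3 - <<'E' 2>/dev/null
from m2 import *
for n in("top","side"):
    f=multi(n,2); W=pts(f); x,y,z=W[...,0],W[...,1],W[...,2]; g=f["image"].mean(2)
    m=(x>436)&(x<460)&(y<-75)&(y>-130)&(z<108)&(g<60)
    for a in range(52,108,8):
        q=m&(z>=a)&(z<a+8)
        if q.sum(): print(n,a,q.sum(),np.round([y[q].min(),y[q].mean(),y[q].max()],1))
E
```

```text
t 45.65
position [ 449.301 -109.265  328.869]
eef_rot [ 0.003  0.     1.    -0.002]
force [ 0.173 -0.263  0.291]
gripper_width 29.86
finger_force 0.0
top
side
lever 43 [ 445.3 -110.4] [12.4 16.3] 28.3 93.5
side 68 2 [-110.4 -109.1 -107.7]
side 76 15 [-115.6 -109.8 -101.6]
side 84 16 [-118.5 -111.9 -105.9]
side 92 24 [-118.3 -112.5 -105.1]
```

View pics/s6.png

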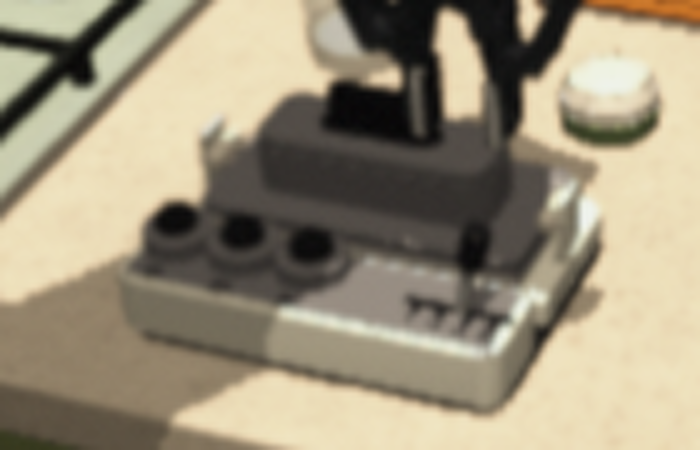

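The lever now stands at the third mark (470,265). Next the power key, with closed fingers.

>>> step_arm(deltas="-2.2 43.2 0 0 0; -2.2 43.2 0 0 0; -2.2 43.2 0 0 0; -2.1 43.3 0 0 0; 0 0 0 0 0; 0 0 0 0 0; 0 0 40 0 0; 0 0 30 0 0; 0 0 9 0 0; 0 0 0 0 0; 0 0 0 0 0")

```text
t: 47.15
position: [457.6, 63.3, 246.3]
eef_rot: [0.0, 0.001, 1.0, -0.0]
force: [-0.3, -0.5, 0.7]
gripper_width: 0.3
finger_force: 0.0
```

>>> step_arm(deltas="0 0.7 4 0 0; 0 0 3 0 0; 0 0 2 0 0; 0 0 2 0 0; 0 0 0 0 0; 0 0 0 0 0")

```text
t: 47.75
position: [457.4, 64.6, 234.7]
eef_rot: [0.0, 0.0, 1.0, -0.0]
force: [1.6, -2.2, 3.3]
gripper_width: 0.0
finger_force: 1.7
```

>>> step_arm(deltas="0 0 1 0 0; 0 0 1 0 0; 0 0 0 0 0; 0 0 0 0 0")

```text
t: 48.15
position: [457.3, 64.6, 233.3]
eef_rot: [0.001, 0.0, 1.0, -0.0]
force: [-1.0, -0.3, 13.3]
gripper_width: -0.2
finger_force: 6.9
```

>>> step_arm(deltas="0 0 -10 0 0; 0 0 -10 0 0; 0 -20 0 0 0; 0 -20 0 0 0; 0 0 0 0 0; 0 0 10 0 0; 0 0 5 0 0; 0 0 3 0 0; 0 0 2 0 0; 0 0 0 0 0; 0 0 0 0 0; 0 0 0 0 0")

```text
t: 49.35
position: [456.8, 25.1, 233.2]
eef_rot: [0.0, -0.0, 1.0, -0.0]
force: [-6.6, -0.7, 16.8]
gripper_width: 0.2
finger_force: 8.5
```

>>> step_arm(deltas="0 0 -10 0 0; 0 0 -10 0 0; 0 -20 0 0 0; 0 -20 0 0 0; 0 0 0 0 0; 0 0 10 0 0; 0 0 5 0 0; 0 0 3 0 0; 0 0 2 0 0; 0 0 0 0 0; 0 0 0 0 0; 0 0 0 0 0")

```text
t: 50.55
position: [456.8, -14.8, 233.2]
eef_rot: [0.0, -0.0, 1.0, -0.0]
force: [-5.0, 0.8, 17.3]
gripper_width: 0.0
finger_force: 8.3
```

>>> step_arm(deltas="0 0 -20 0 0; 0 0 -40 0 0; 0 0 -40 0 0; 0 45 0 0 0; 0 45 0 0 0; 0 45 0 0 0; 0 45 0 0 0; 0 45 0 0 0; 0 0 0 0 0; 0 0 0 0 0")

```text
t: 51.55
position: [456.6, 211.0, 331.8]
eef_rot: [-0.001, -0.002, 1.0, -0.0]
force: [0.0, 0.1, -0.4]
gripper_width: -0.0
finger_force: 0.0
```

```bash
python3 m1.py 2>/dev/null | grep -v -E "lid|h[123]|jar|shell|console|rim"; python3 - <<'E' 2>/dev/null
from m2 import *
st()
for n in("top","side"):
    f=multi(n,2);W=pts(f); print(n)
    W[W[...,0]>640]=np.nan; lids(W)
    for c in comps(W,(300,700,-560,120),100,140,30): print("  handle",*c)
    for c in comps(W,(480,590,-140,100),47,58,60): print("  flange",*c)
    if n=="top": cv2.imwrite("pics/t9.png",f["image"][130:290,120:420].repeat(2,0).repeat(2,1))
E
```

```text
top
catchL 82 mean [534.2  75.9  62.6] min [518.5  69.   56.8] max [549.8  82.8  71.8]
catchR 72 mean [ 532.4 -122.5   64.1] min [ 516.6 -129.5   55.1] max [ 549.9 -113.8   72. ]
kP 62 mean [459.6  64.6  65.9] min [449.5  52.9  64.3] max [469.7  76.3  67.9]
kT 63 mean [459.7  24.3  65.9] min [449.8  14.3  64.1] max [470.   35.2  67.7]
kS 60 mean [459.4 -15.8  66. ] min [447.6 -26.2  64.1] max [470.2  -5.7  68.2]
lever 23 mean [ 449.4 -109.7   98.7] min [ 443.1 -113.3   93.9] max [ 455.2 -105.7  100.8]
side
catchL 56 mean [529.5  79.   60.6] min [515.4  70.8  55.4] max [544.8  85.5  69.3]
catchR 52 mean [ 525.7 -125.1   61.5] min [ 513.6 -130.1   55.2] max [ 542.  -116.6   69.6]
kP 12 mean [456.5  65.   64.8] min [447.5  57.1  64.2] max [462.6  74.4  65.8]
kT 16 mean [456.3  27.7  64.6] min [447.9  19.7  64.1] max [464.5  37.4  65.6]
kS 15 mean [456.6 -12.9  64.6] min [449.2 -23.   64. ] max [464.8  -4.2  65.8]
lever 17 mean [ 443.8 -110.4   96.4] min [ 438.4 -114.6   92.9] max [ 449.6 -105.2   98.7]
t 51.95
position [457.272 208.849 332.503]
eef_rot [0.    0.001 1.    0.   ]
force [ 0.402 -0.22  -0.596]
gripper_width 0.143
finger_force 0.0
top
  rect 2951 [ 492.1 -464. ] [ 93.9 189.9] 87.3 56.8
  handle 139 [533.  -24.6] [12.  55.6] 0.1 113.2
  handle 186 [ 490.7 -463.3] [13.4 58.3] 88.9 116.2
  flange 1457 [534.1 -22.9] [ 91.2 187. ] 0.0 52.3
side
  rect 2632 [ 488.  -464.2] [ 93.6 191.6] 86.4 54.8
  handle 126 [528.8 -22.5] [57.8 13.7] 88.5 109.1
  handle 113 [ 486.7 -463.7] [13.2 57.4] 88.0 115.5
  flange 708 [530.1 -22.5] [ 93.7 215.6] 0.5 50.5
```

View pics/t9.png

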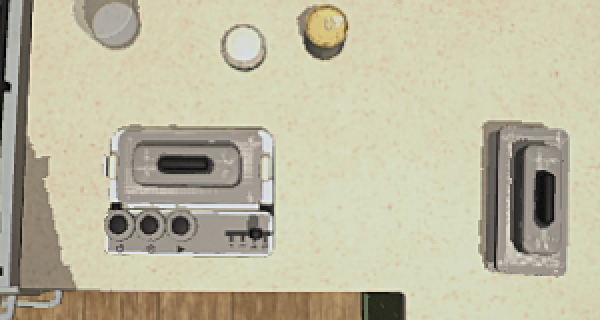

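The top view shows the lid home on the tub at (187,163), the lever at its third mark (255,233), and the other two lids stacked at (527,198). The keys are up and the things behind are untouched. Handing in.

```bash
python3 -c "
from rig import bot; print(bot.sign_off())"
```

```text
the job is handed in; nothing more can be done
None
```

I handed the job in; the call returned no verdict. Both jars stand in the tub, the second lid tried fits and is snapped home, the other two are stacked, and the lever is at three dots. Power, timer and start were pressed in order, and the things behind are untouched.

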